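Pack brass blanks in an inclined drilling jig and clamp them

TASK

Load the jig for pack drilling: stack every brass blank flat, one on another, on the sloping bed, on its centre line with the long sides running up the slope and the lower end against the backstop, and the steel drill template likewise on top of them, bushes up. Then fit the loose handle fully down on the clamp's square shaft, turn the clamp clockwise to its end stop to shut the pack in, take the handle off again and stand it back in its wooden tray. Leave the hammer and the jar where they are.

Things in the scene. Friction and masses are not known exactly. Their poses are not given: they have to be found in the camera images.
- bed: fixed inclined steel bed of the jig, 110 mm wide, sloping 20 degrees down to the jig's front (robot's side). Origin: on its surface, at the foot of the backstop's inner face, on the centre line, 34 mm above the bench. x up the slope away from the backstop, y left across, z square out of the bed. The surface reaches to x = 128 mm
- stop (a point): middle of the upper edge of the backstop's inner face, 42 mm out of the bed. The backstop is a steel plate 64 mm wide and 10 mm thick at the bed's lower end, its inner face at bed x = 0, square to the bed
- jig: the whole jig, fixed to the bench: grey base plate 170 (x) x 130 (y) mm and 10 mm thick, carrying the bed. Origin: on the bench, 52 mm in front of the plate's middle; the bed's origin is at jig x = -10, z = 34 mm; front faces -x
- cam (a joint): eccentric clamp: a dark steel disc 40 mm across, its top 42 mm out of the bed, turning about an axis square to the bed at bed x = 100.8, y = 0 mm, 10 mm off its centre. 0 open, 1.30 rad closed (end stop); grows clockwise seen from above. Open, its rim is 7 to 8 mm clear of blanks lying against the backstop; closed it leaves them under 1 mm and pushes home any that stand off. Stiff (0.1 N m), stays where left
- square (a point): centre of the foot of the clamp's square shaft, on its axis, on top of the disc (42 mm out of the bed), where the handle's underside rests. Shaft 16 mm square and 14 mm long, with a conical nose 6 mm high on it (16 to 9 mm across). Turns with the clamp: z along the shaft, outwards; x, y square to its flats, parallel to the bed's axes at joint 0
- handle: loose dark steel handle, 50 mm high, 160 g: hub 41 mm across, 28 mm high, with a square bore 18.4 mm wide and 22 mm deep in its underside; on top a wing grip 64 mm long (x), 12 mm thick (y), 22 mm high. Starts standing in the tray. Origin: centre of the underside (mouth of the bore); z up, x along the wing; the bore's flats are parallel to x and y
- tray: fixed shallow wooden tray, 140 x 130 x 18 mm outside, walls 6 mm, floor 6 mm thick, lying on the bench, home of the handle. Origin: centre of the underside; z up
- board: fixed plywood carrier board, 190 (x) x 300 (y) x 12 mm, on the bench, on which the blanks lie at the start. Origin: centre of the underside
- blank1: loose brass blank, a flat rectangular plate 70 (x) x 40 (y) x 6 (z) mm, about 140 g, starting flat on the board; not there in some runs. Origin: centre of the underside; z out of the other face
- blank2: loose brass blank, a flat rectangular plate 70 (x) x 40 (y) x 6 (z) mm, about 140 g, starting flat on the board; not there in some runs. Origin: centre of the underside; z out of the other face
- blank3: loose brass blank, a flat rectangular plate 70 (x) x 40 (y) x 6 (z) mm, about 140 g, starting flat on the board; not there in some runs. Origin: centre of the underside; z out of the other face
- blank4: loose brass blank, a flat rectangular plate 70 (x) x 40 (y) x 6 (z) mm, about 140 g, starting flat on the board; not there in some runs. Origin: centre of the underside; z out of the other face
- blank5: loose brass blank, a flat rectangular plate 70 (x) x 40 (y) x 6 (z) mm, about 140 g, starting flat on the board; not there in some runs. Origin: centre of the underside; z out of the other face
- template: loose steel drill template, a flat plate of the same size, 70 (x) x 40 (y) x 6 (z) mm, about 130 g, with six drill bushes (two rows of three dark rings, 1.5 mm proud) on its upper face; starts flat on the board among the blanks, bushes up. Origin: centre of the underside; z up through the bushes
- hammer: bystander: hammer lying on the bench, 240 mm long
- jar: bystander: closed glass jar, 68 mm across, 85 mm high
Not all that is in view belongs to the job. Leave any purple look-alike of the blank5 alone.

How it is judged:
On the way, in this order (a step that is already met when the one before it is completed fails the run):
1. every blank, and the template on top of them, lies in the pack on the bed: flat, straight within 0.12 rad and within 8 mm of the centre line, its lower end within 6 mm of the backstop (x of blank1 in the frame of bed between 0.032 and 0.041 m and y of blank1 in the frame of bed between -0.008 and 0.008 m and z of blank1 in the frame of bed between -0.004 and 0.039 m and angle between the z axis of each of blank1, blank2, blank3, blank4, blank5, template and the z axis of bed, either way round below 0.1 rad and angle between the x axis of each of blank1, blank2, blank3, blank4, blank5, template and the x axis of bed, either way round below 0.12 rad and x of blank2 in the frame of bed between 0.032 and 0.041 m and y of blank2 in the frame of bed between -0.008 and 0.008 m and z of blank2 in the frame of bed between -0.004 and 0.039 m and x of blank3 in the frame of bed between 0.032 and 0.041 m and y of blank3 in the frame of bed between -0.008 and 0.008 m and z of blank3 in the frame of bed between -0.004 and 0.039 m and x of blank4 in the frame of bed between 0.032 and 0.041 m and y of blank4 in the frame of bed between -0.008 and 0.008 m and z of blank4 in the frame of bed between -0.004 and 0.039 m and x of blank5 in the frame of bed between 0.032 and 0.041 m and y of blank5 in the frame of bed between -0.008 and 0.008 m and z of blank5 in the frame of bed between -0.004 and 0.039 m and x of template in the frame of bed between 0.032 and 0.041 m and y of template in the frame of bed between -0.008 and 0.008 m and z of template in the frame of bed between -0.004 and 0.039 m and z of each of blank1, blank2, blank3, blank4, blank5 in the frame of template below -0.003 m), for 0.3 s.
2. with the handle fully down on the square shaft, the clamp is turned to its end stop (over 1.15 rad) (distance between handle and square below 0.006 m and angle between the z axis of handle and the z axis of square, either way round below 0.12 rad and value of joint cam above 1.15 rad), for 0.2 s.
At the end, for the whole second after the job is handed in: All blanks, template on top, lie flat in the pack (0.1 rad), straight up the slope (0.12 rad), within 8 mm of the centre line, lower end within 3 mm of the backstop; clamp closed (over 1.15 rad); handle upright on the floor of its tray; all at rest (x of blank1 in the frame of bed between 0.032 and 0.038 m and y of blank1 in the frame of bed between -0.008 and 0.008 m and z of blank1 in the frame of bed between -0.004 and 0.039 m and angle between the z axis of each of blank1, blank2, blank3, blank4, blank5, template and the z axis of bed, either way round below 0.1 rad and angle between the x axis of each of blank1, blank2, blank3, blank4, blank5, template and the x axis of bed, either way round below 0.12 rad and linear speed of each of blank1, blank2, blank3, blank4, blank5, template, handle below 0.02 m/s and x of blank2 in the frame of bed between 0.032 and 0.038 m and y of blank2 in the frame of bed between -0.008 and 0.008 m and z of blank2 in the frame of bed between -0.004 and 0.039 m and x of blank3 in the frame of bed between 0.032 and 0.038 m and y of blank3 in the frame of bed between -0.008 and 0.008 m and z of blank3 in the frame of bed between -0.004 and 0.039 m and x of blank4 in the frame of bed between 0.032 and 0.038 m and y of blank4 in the frame of bed between -0.008 and 0.008 m and z of blank4 in the frame of bed between -0.004 and 0.039 m and x of blank5 in the frame of bed between 0.032 and 0.038 m and y of blank5 in the frame of bed between -0.008 and 0.008 m and z of blank5 in the frame of bed between -0.004 and 0.039 m and x of template in the frame of bed between 0.032 and 0.038 m and y of template in the frame of bed between -0.008 and 0.008 m and z of template in the frame of bed between -0.004 and 0.039 m and value of joint cam above 1.15 rad and x of handle in the frame of tray between -0.06 and 0.06 m and y of handle in the frame of tray between -0.055 and 0.055 m and z of handle in the frame of tray below 0.012 m and angle between handle's own z axis and vertical below 0.15 rad and z of each of blank1, blank2, blank3, blank4, blank5 in the frame of template below -0.003 m); the robot touches nothing.
It fails at once if the hammer is moved more than 40 mm (distance of hammer from where it was at the start of the episode above 0.04 m).
It fails at once if the jar is moved more than 40 mm (distance of jar from where it was at the start of the episode above 0.04 m).
Of blank1, blank2, blank3, blank4, blank5 only 3 to 5 are there at a start; the rules pass over those that are not, and their reading is None.
At some moment in a run one of blank1, blank2, blank3, blank4, blank5, template, handle may be knocked a few centimetres aside while the robot is not near it.
Once in a run the grip may slacken for a moment while it holds something.
It also fails if it takes over 210 s, if anything falls off the work surface, if the arm or the gripper's body presses on something with over 40 N, if the wrist force passes 120 N, or if a joint passes its speed limit or range.

ROBOT

A 6-joint arm with a two-finger parallel gripper is mounted at the origin on the work surface. World frame = base frame: x ahead of the robot, y to its left, z up, the work surface at z = 0. Lengths are in m, angles in rad, forces in N, time in s.
With the tool pointing down it reaches from about 0.275 to 0.75 m from the base axis. Payload 10.2 kg.
Tool frame: the origin (TCP) lies midway between the tips of the shut fingers; the grasp point (between the pads) lies 19 mm behind it; z points along the fingers, y is the line along which they close (so a half turn about z gives the same grasp; the last joint's range is limited). The gripper opens to 88 mm and grips with 3 to 60 N. Pads are 18 mm wide; open, the fingers measure 123 mm over their backs; the gripper's body (75 mm by 187 mm) begins 45 mm behind the grasp point.
Start: joints at [-1.538, 0.313, 1.498, -0, 1.331, -0.223], TCP at [0.133, -0.508, 0.239] pointing down, gripper open.
Joint ranges: [-2.94, 2.94], [-0.97, 2.17], [0.19, 2.56], [-1.23, 4.37], [0.02, 3.11], [-2.88, 2.88]. Speed limits (rad/s): [2.39, 2.39, 3.01, 3.14, 3.14, 3.14].

INTERFACE

Orientations are given as a unit quaternion [x, y, z, w].
In Python, from workcell import manip gives the robot as it stands. Calls block until the motion is done:
- manip.reach(position, orientation): joint-space move of the TCP to a pose.
- manip.move_linear(position, rotation=None, velocity=0.15, max_force=None): straight line of the TCP; rotation=None keeps the orientation; velocity is the mean speed in m/s. With max_force (N) it stops when the force on the tool has changed by that much, and returns True; else False.
- manip.move_j(angles): joint-space move.
- manip.command_gripper(opening): finger opening in m; the grip force is fixed at half the most; returns when the fingers have stopped.
- manip.sleep(seconds).
- manip.ik(position, orientation): joint angles nearest the present ones, or None.
- manip.read_state(): the state.
- manip.snapshot(name): name is "scene" or "top"; returns the picture (384x512x3 uint8, red, green, blue); there is no depth.
- manip.camera_info(name): a dict with "intrinsics" (3x3 intrinsics, pixels), "T" (4x4, takes a point from camera to world coordinates). Camera axes: x right, y up, looking along -z (the intrinsics and any distortion apply to the point x, -y, -z); pixel columns grow to the right and rows downward; lengths in m; the calibration is good to about 2 mm. A picture is of the moment at which its call begins. camera_info takes no time and is no camera call.
A pose or a line that the arm cannot do raises manip.MotionError and nothing moves.
- manip.hand_in(): hands the job in; it is judged then, once.
The state is a dict: "clock": time; "joints": joint angles; "dq": joint speeds; "joint_torque": joint torques, N m; "eef_pos": TCP position; "orientation": TCP orientation; "contact_force": force on the tool from outside, world axes, zero at the start; "wrist_torque": the same for the moment, N m; "grip_width": finger opening in m; "grip_force": force on a finger pad.
Only numpy, scipy, OpenCV 4.12 (cv2) and the standard library are available. Lean on these libraries where they do the work, as an engineer would, in place of code of your own. Each camera call takes 0.05 s, during which the arm holds its last target. There are 200 camera calls.

## Working session

There is one attempt and no reset: what is moved stays moved. The work goes in short steps, each a Python script; the robot and the scene stay as the last script left them, time stands still between calls to the robot, and variables do not carry over. Pictures are saved under pics/ and viewed, at most 14 in all, crops included, and the job is handed in when it is done.

```bash
mkdir -p pics; ls
python3 - <<'E'
from workcell import manip
import cv2,numpy as np
for n in("scene","top"):
    im=manip.snapshot(n); cv2.imwrite(f"pics/{n}0.png",im[:,:,::-1]); c=manip.camera_info(n); print(n,c)
s=manip.read_state();print(s)
E
```

```text
pics
scene {'intrinsics': array([[374.68833574,   0.        , 256.59377899],
       [  0.        , 374.68833574, 189.96255266],
       [  0.        ,   0.        ,   1.        ]]), 'T': array([[ 0.40877536, -0.53007365,  0.7429163 ,  1.23552981],
       [ 0.91261837,  0.23249905, -0.33626167, -0.30275421],
       [ 0.00551611,  0.81545455,  0.57879483,  0.62005487],
       [ 0.        ,  0.        ,  0.        ,  1.        ]])}
top {'intrinsics': array([[474.96166457,   0.        , 262.97249274],
       [  0.        , 474.96166457, 182.725173  ],
       [  0.        ,   0.        ,   1.        ]]), 'T': array([[ 0.01768419,  0.99710066, -0.07401048,  0.44851547],
       [-0.9998401 ,  0.01743919, -0.00395522,  0.01754454],
       [-0.00265307,  0.0740686 ,  0.99724962,  1.38437715],
       [ 0.        ,  0.        ,  0.        ,  1.        ]])}
{'clock': 0.1, 'joints': array([-1.53840108e+00,  3.13383488e-01,  1.49835021e+00,  7.66626389e-06,
        1.33100654e+00, -2.23418417e-01]), 'dq': array([-0.00164246,  0.00016056, -0.00276856,  0.0007387 , -0.00043796,
        0.00063528]), 'joint_torque': array([ 2.00357346e-03, -4.02815831e+01, -2.52644867e+01,  6.94294064e-02,
        3.42147681e-02, -6.51989012e-05]), 'eef_pos': array([ 0.13281559, -0.50769597,  0.23822781]), 'orientation': array([ 9.91831021e-01,  1.27557428e-01,  5.84263777e-05, -5.70820840e-04]), 'contact_force': array([-0.45507796, -0.38313025, -0.328346  ]), 'wrist_torque': array([0.04576381, 0.00547596, 0.0064072 ]), 'grip_force': 0.0, 'grip_width': 0.08787167286411213}
```

View pics/scene0.png

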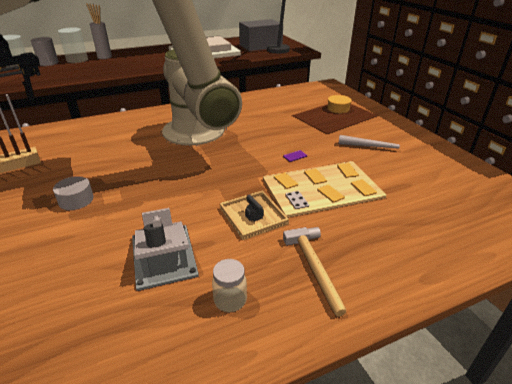

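View pics/top0.png

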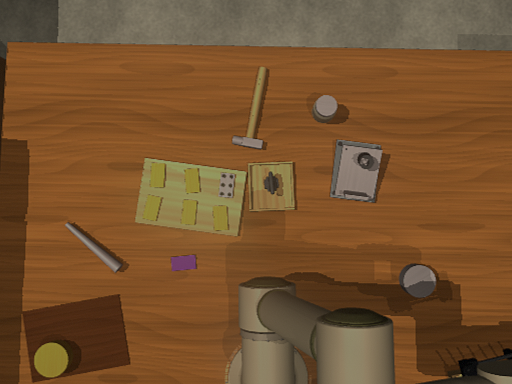

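The scene picture shows five brass blanks on the board at the top-view pixels (156,175), (192,181), (152,208), (189,212) and (220,218), with the template at (227,185). The handle is in the tray at (271,183) and the jig is at (357,171). The purple decoy at (184,263) stays where it is.

```bash
cat > vis.py <<'E'
import cv2,numpy as np
from workcell import manip
def ray(n,uv):
    c=manip.camera_info(n);K=c["intrinsics"];T=c["T"]
    u,v=uv;d=np.array([(u-K[0,2])/K[0,0],-(v-K[1,2])/K[1,1],-1.]);return T[:3,3],T[:3,:3]@d
def plane(n,uv,z):
    o,d=ray(n,uv);return o+d*(z-o[2])/d[2]
def proj(n,p):
    c=manip.camera_info(n);K=c["intrinsics"];T=c["T"]
    q=T[:3,:3].T@(np.array(p)-T[:3,3]);return np.array([K[0,2]+K[0,0]*q[0]/-q[2],K[1,2]-K[1,1]*q[1]/-q[2]])
E
python3 - <<'E'
from vis import *
t=cv2.imread("pics/top0.png");s=cv2.imread("pics/scene0.png")
R=lambda im,x,y,w,h,k:cv2.resize(im[y:y+h,x:x+w],None,fx=k,fy=k,interpolation=cv2.INTER_CUBIC)
a=R(t,320,130,75,80,5); b=R(s,125,200,80,94,5)[:,:400]
H=max(a.shape[0],b.shape[0]);o=np.zeros((H,775,3),np.uint8);o[:a.shape[0],:375]=a;o[:b.shape[0],375:]=b
cv2.imwrite("pics/jig.png",o)
cv2.imwrite("pics/board.png",R(t,130,150,170,90,4.7))
h=cv2.cvtColor(t,cv2.COLOR_BGR2HSV)
for p in[(156,175),(192,181),(189,212),(227,185),(170,190),(210,200),(271,183),(340,160),(256,200),(350,190)]:print(p,h[p[1],p[0]])
E
```

```text
(156, 175) [ 27 161 147]
(192, 181) [ 26 160 148]
(189, 212) [ 25 160 147]
(227, 185) [ 16  45 152]
(170, 190) [ 28 105 148]
(210, 200) [ 28 102 148]
(271, 183) [16 56 78]
(340, 160) [ 15  31 117]
(256, 200) [ 18 138 148]
(350, 190) [ 11  44 127]
```

View pics/jig.png

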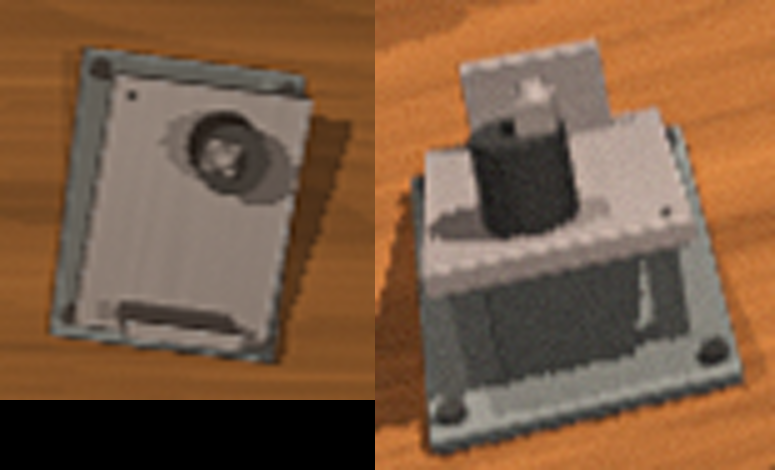

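View pics/board.png

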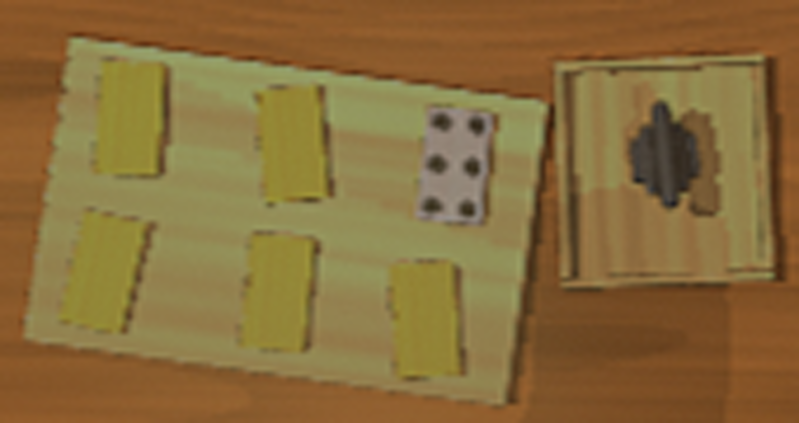

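The crops show the jig plate corners in the top view at about (337,139.4), (381,145), (330.4,196.6) and (375,202.4), with the clamp nose at (364,160). The handle wing runs from (270.9,171.3) to (272.6,194). Next I fit the jig pose and detect the plates.

```bash
cat >> vis.py <<'E'
def masks(im):
    h=cv2.cvtColor(cv2.resize(im,None,fx=4,fy=4,interpolation=cv2.INTER_CUBIC),cv2.COLOR_RGB2HSV)
    b=cv2.inRange(h,(22,133,70),(32,255,255)); t=cv2.inRange(h,(0,0,100),(40,72,255))
    return b,t
def plates(im,n="top",z=.018,roi=(125,140,250,245),kind=0,amin=2500,amax=9000):
    m=masks(im)[kind]; k=np.zeros_like(m); x0,y0,x1,y1=[4*q for q in roi]; k[y0:y1,x0:x1]=m[y0:y1,x0:x1]
    k=cv2.morphologyEx(k,cv2.MORPH_OPEN,np.ones((5,5)))
    out=[]
    for c in cv2.findContours(k,cv2.RETR_EXTERNAL,cv2.CHAIN_APPROX_NONE)[0]:
        c=cv2.convexHull(c); a=cv2.contourArea(c)
        if not amin<a<amax: continue
        M=cv2.moments(c);toP=lambda q:plane(n,((q[0]+.5)/4-.5,(q[1]+.5)/4-.5),z)
        bx=np.array([toP(q)[:2] for q in cv2.boxPoints(cv2.minAreaRect(c))])
        cen=toP((M['m10']/M['m00'],M['m01']/M['m00']))[:2]
        e=[bx[1]-bx[0],bx[2]-bx[1]]; L=max(e,key=np.linalg.norm); S=min(e,key=np.linalg.norm)
        yaw=(np.arctan2(L[1],L[0])+np.pi/2)%np.pi-np.pi/2
        out.append((cen,yaw,np.linalg.norm(L),np.linalg.norm(S)))
    return out
E
python3 - <<'E'
from vis import *
from scipy.optimize import least_squares
np.set_printoptions(precision=4,suppress=True)
T=cv2.imread("pics/top0.png")[:,:,::-1]
for k in(0,1):
    for p in plates(T,kind=k): print(k,p, proj("scene",[*p[0],.018]))
S=cv2.imread("pics/scene0.png")[:,:,::-1]
for k in (0,1):
    m=masks(S)[k];n,l,st,ce=cv2.connectedComponentsWithStats(m)
    for i in range(1,n):
        if 1500<st[i,4]<9000 and 260<ce[i][0]/4<400 and 150<ce[i][1]/4<220: print("scene",k,ce[i]/4,st[i,4])
c,s=np.cos(np.radians(20)),np.sin(np.radians(20))
bed=lambda x,y,z:(-.010+x*c-z*s,y,.034+x*s+z*c)
pts=[("top",(337,139.4),(.137,.065,.010)),("top",(381,145),(.137,-.065,.010)),("top",(330.4,196.6),(-.033,.065,.010)),("top",(375,202.4),(-.033,-.065,.010)),
("top",(343.6,145),bed(.128,.055,0)),("top",(382.4,149.6),bed(.128,-.055,0)),("top",(364.4,160),bed(.1008,0,.062)),
("scene",(198,276),(.137,.065,.010)),("scene",(136.4,290),(.137,-.065,.010)),("scene",(157,218),bed(.1008,0,.060)),
]
def J(p,q):
    a=p[2];return [p[0]+np.cos(a)*q[0]-np.sin(a)*q[1],p[1]+np.sin(a)*q[0]+np.cos(a)*q[1],q[2]]
f=lambda p,P=pts:np.concatenate([proj(n,J(p,q))-u for n,u,q in P])
for P in(pts,pts[:7],pts[7:]):
    r=least_squares(f,[.45,-.3,0],args=(P,));print(r.x,r.fun.reshape(-1,2).tolist() if P is pts else '')
for e in((270.9,171.3),(272.6,194)):print("wing",plane("top",e,.056))
print("tray",np.mean([plane("top",(130+u/4.7,150+v/4.7),.018) for u,v in((557,60),(770,55),(562,288),(780,280))],0))
E
```

```text
0 (array([0.4477, 0.1446]), np.float64(0.0725011747057871), np.float64(0.06978273629140666), np.float64(0.04173146525146707)) [285.2383 179.3679]
0 (array([0.4622, 0.235 ]), np.float64(-0.07212246445806048), np.float64(0.07099797385886052), np.float64(0.04241138906349477)) [314.7582 175.0196]
0 (array([0.4727, 0.3424]), np.float64(-0.19614318479894544), np.float64(0.07121788649188805), np.float64(0.04229065633497347)) [347.1514 168.9716]
0 (array([0.5535, 0.2286]), np.float64(0.12894675431840952), np.float64(0.07032443656504431), np.float64(0.04179807780036451)) [330.1054 192.1022]
0 (array([0.5673, 0.3294]), np.float64(-0.041268876968740376), np.float64(0.07103327006726456), np.float64(0.042331980817308)) [363.0594 186.3298]
1 (array([0.5419, 0.129 ]), np.float64(-0.08018017121740395), np.float64(0.07064613838229113), np.float64(0.041141190734609756)) [296.3949 198.47  ]
scene 1 [297.333  199.9522] 3276
[ 0.5415 -0.2396 -0.1069] [[-0.43317423525019194, -1.2041856443176755], [-0.13886302517806826, -1.3406501759104685], [-0.4652292219162746, -0.6905497157752052], [-0.3771571327288257, -0.9129018864182115], [-0.8268391427835695, -0.9912379967647666], [-0.16399726749301635, -0.7186563763143852], [-0.025009008825065848, 0.9624015719952865], [-0.06041554956806294, -2.160155618847739], [-1.3742087793297344, -1.4488592637397346], [-1.6080437346392387, -0.5855629040293309]]
[ 0.5396 -0.2406 -0.1077] 
[ 0.5465 -0.2364 -0.1271] 
wing [0.5797 0.0011 0.056 ]
wing [ 0.5159 -0.0047  0.056 ]
tray [ 0.5402 -0.0031  0.018 ]
```

```bash
cat > rob.py <<'E'
from vis import *
from scipy.spatial.transform import Rotation as Ro
np.set_printoptions(precision=4,suppress=True)
JX,JY,JA=.5400,-.2402,-.108
c20,s20=np.cos(np.radians(20)),np.sin(np.radians(20))
RJ=Ro.from_euler('z',JA).as_matrix()
RB=RJ@np.array([[c20,0,-s20],[0,1,0],[s20,0,c20]])
OB=np.array([JX,JY,0])+RJ@[-.010,0,.034]
bed=lambda x,y,z:OB+RB@np.array([x,y,z])
tobed=lambda p:RB.T@(np.array(p)-OB)
def quat(y,z):
    y=np.array(y,float);z=np.array(z,float);return Ro.from_matrix(np.c_[np.cross(y,z),y,z]).as_quat()
def down(yaw,flip=1): # closing along perpendicular of yaw
    return quat([-flip*np.sin(yaw),flip*np.cos(yaw),0],[0,0,-1])
def bedq(ang=0,flip=1): # closing line = bed y turned by ang about bed z
    return quat(RB@[-flip*np.sin(ang),flip*np.cos(ang),0],-RB[:,2])
S=manip.read_state
def best(pos,qs):
    o=[(abs(j[5]),q) for q in qs if (j:=manip.ik(pos,q)) is not None]
    return min(o,key=lambda t:t[0])[1]
def pick(cen,yaw,ztop=.012):
    p=np.array([*cen,0]); q=best(p+[0,0,.10],[down(yaw,1),down(yaw,-1)])
    manip.reach(p+[0,0,.10],q); manip.command_gripper(.056)
    hit=manip.move_linear(p+[0,0,ztop+.0015],velocity=.12,max_force=8)
    manip.command_gripper(.0)
    s=S();print("pick hit",hit,"w",s["grip_width"],"F",s["grip_force"],"z",s["eef_pos"][2])
    manip.move_linear(p+[0,0,.15],velocity=.2)
def place(level,x=.0375,y=0.):
    h=level*.006+.0015; q=best(bed(x,y,.12),[bedq(0,1),bedq(0,-1)])
    manip.reach(bed(x,y,.12),q); s=S();print("carry w",s["grip_width"],"F",s["grip_force"])
    if s["grip_width"]<.03: raise SystemExit("lost")
    manip.move_linear(bed(x,y,h+.003),velocity=.12,max_force=10)
    a=tobed(S()["eef_pos"]); hit=manip.move_linear(bed(x-.007,y,h+.003),velocity=.02,max_force=4)
    b=tobed(S()["eef_pos"]); print("at",a,"stop hit",hit,b)
    manip.move_linear(bed(b[0]+.001,y,h+.003),velocity=.03)
    hit=manip.move_linear(bed(b[0]+.001,y,h-.004),velocity=.02,max_force=5)
    print("down hit",hit,tobed(S()["eef_pos"]))
    manip.command_gripper(.052)
    u=tobed(S()["eef_pos"]); manip.move_linear(bed(u[0],u[1],.12),velocity=.2)
    print("clock",S()["clock"])
E
python3 - <<'E'
from rob import *
for p,y in(((.4477,.1446),.0725),((.4727,.3424),-.196),((.5673,.3294),-.041),((.548,-.002),.09)):
    for f in(1,-1):print(manip.ik([*p,.0135],down(y,f)))
for x in(.0375,.1008):
  for a in (0,-1.3,np.pi/2,np.pi/2-1.4):
    for f in(1,-1):print(x,a,manip.ik(bed(x,0,.07),bedq(a,f)))
E
```

```text
[ 0.0626  0.5198  1.886  -0.      0.7357 -1.5807]
[ 0.0626  0.5198  1.886  -0.      0.7357  1.5609]
[ 0.4263  0.7003  1.5341 -0.      0.9073 -0.9485]
[ 0.4263  0.7003  1.5341 -0.      0.9073  2.1931]
[ 0.3478  0.8292  1.2771 -0.      1.0353 -1.182 ]
[ 0.3478  0.8292  1.2771 -0.      1.0353  1.9596]
[-0.2175  0.6414  1.6501 -0.      0.8501 -1.8783]
[-0.2175  0.6414  1.6501 -0.      0.8501  1.2633]
0.0375 0 [-0.6974  0.4448  1.7108  0.2946  0.7139 -2.3573]
0.0375 0 [-0.6974  0.4448  1.7108  0.2946  0.7139  0.7843]
0.0375 -1.3 [-0.6974  0.4448  1.7108  0.2946  0.7139 -1.0573]
0.0375 -1.3 [-0.6974  0.4448  1.7108  0.2946  0.7139  2.0843]
0.0375 1.5707963267948966 [-0.6974  0.4448  1.7108  0.2946  0.7139  2.3551]
0.0375 1.5707963267948966 [-0.6974  0.4448  1.7108  0.2946  0.7139 -0.7865]
0.0375 0.17079632679489665 [-0.6974  0.4448  1.7108  0.2946  0.7139 -2.5281]
0.0375 0.17079632679489665 [-0.6974  0.4448  1.7108  0.2946  0.7139  0.6135]
0.1008 0 [-0.6376  0.5229  1.5167  0.2403  0.8123 -2.2407]
0.1008 0 [-0.6376  0.5229  1.5167  0.2403  0.8123  0.9009]
0.1008 -1.3 [-0.6376  0.5229  1.5167  0.2403  0.8123 -0.9407]
0.1008 -1.3 [-0.6376  0.5229  1.5167  0.2403  0.8123  2.2009]
0.1008 1.5707963267948966 [-0.6376  0.5229  1.5167  0.2403  0.8123  2.4717]
0.1008 1.5707963267948966 [-0.6376  0.5229  1.5167  0.2403  0.8123 -0.6699]
0.1008 0.17079632679489665 [-0.6376  0.5229  1.5167  0.2403  0.8123 -2.4115]
0.1008 0.17079632679489665 [-0.6376  0.5229  1.5167  0.2403  0.8123  0.7301]
```

Run:
```python
from rob import *
pick((.4477,.1446),.0725)
place(0)
im=manip.snapshot("top");cv2.imwrite("pics/a.png",im[:,:,::-1])
for k in(0,1):
    for p in plates(im,kind=k): print(k,p)
print(plates(im,roi=(325,130,390,205),z=.05))
```

```text
pick hit True w 0.039488574587376285 F 30.83796469596564 z 0.012424881324152991
carry w 0.03919466906757596 F 29.964819252490997
at [ 0.0379 -0.0001  0.0051] stop hit True [ 0.0346 -0.0004  0.0052]
down hit True [ 0.0355  0.     -0.0002]
clock 9.875
0 (array([0.4726, 0.3425]), np.float64(-0.19613378287194028), np.float64(0.07191334079723576), np.float64(0.04245677807966025))
0 (array([0.5582, 0.2294]), np.float64(0.12004490272732449), np.float64(0.06387097938834199), np.float64(0.04208669568003885))
0 (array([0.5674, 0.3293]), np.float64(-0.025669681933523814), np.float64(0.07097762805813264), np.float64(0.04218307730280902))
1 (array([0.542 , 0.1289]), np.float64(-0.07751544119906373), np.float64(0.07062400822503473), np.float64(0.04107425811792973))
[]
```

Run:
```python
from rob import *
im=manip.snapshot("scene");a=cv2.resize(im[190:300,110:220],None,fx=3.6,fy=3.6,interpolation=2)
t=cv2.imread("pics/a.png")[:,:,::-1][120:260,120:400]; t=cv2.resize(t,(396,198))
cv2.imwrite("pics/b.png",np.hstack([a,np.vstack([t,np.zeros((198,396,3),np.uint8)])])[:,:,::-1])
```

```text
(no output)
```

View pics/b.png

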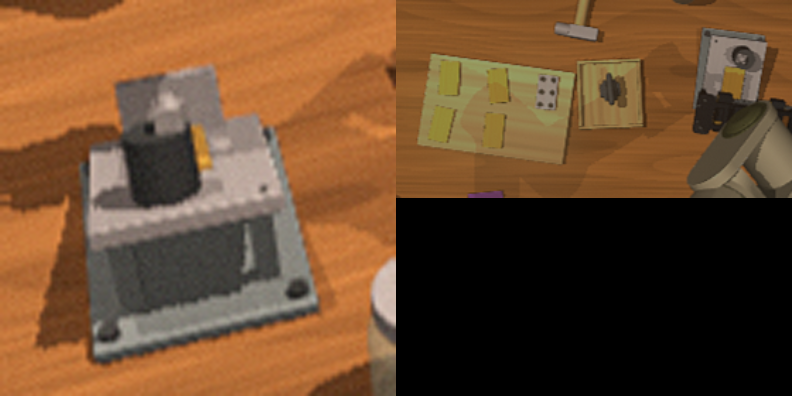

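Blank 1 lies on the bed against the backstop. The arm's shadow shifts the hue, so I widen the mask and carry on with two more.

```bash
sed -i 's/(22,133,70)/(18,133,45)/; s/(0,0,100),(40,72,255)/(0,0,60),(40,75,255)/' vis.py; sed -i 's/ztop+.0015/ztop+.0025/' rob.py
cat > step.py <<'E'
from rob import *
import sys
def look(name):
    im=manip.snapshot("top");cv2.imwrite(f"pics/{name}.png",im[:,:,::-1])
    b=[p for p in plates(im) if abs(p[2]-.0705)<.004 and abs(p[3]-.042)<.004]
    t=[p for p in plates(im,kind=1) if abs(p[2]-.0705)<.004]
    print("blanks",[(p[0],round(p[1],3)) for p in b],"tmpl",[(p[0],round(p[1],3)) for p in t]); return b,t
if __name__=="__main__":
    for lv in map(int,sys.argv[1:]):
        b,t=look(f"L{lv}")
        if len(b)!=5-lv: sys.exit("count")
        p=min(b,key=lambda p:p[0][1]); print("->",p[0],p[1]); pick(p[0],p[1]); place(lv)
    look("end")
E
python3 step.py 1 2
```

```text
blanks [(array([0.462 , 0.2353]), np.float64(-0.063)), (array([0.4728, 0.3418]), np.float64(-0.192)), (array([0.5527, 0.2284]), np.float64(0.106)), (array([0.5675, 0.329 ]), np.float64(-0.037))] tmpl [(array([0.542, 0.129]), np.float64(-0.078))]
-> [0.5527 0.2284] 0.10559267874083211
pick hit False w 0.039106162000642805 F 29.97787982225418 z 0.015044860563275482
carry w 0.0389231213125764 F 29.977569580078125
at [0.0373 0.0002 0.0227] stop hit True [0.0372 0.0002 0.0225]
down hit True [ 0.0406 -0.001   0.0118]
clock 19.2167
blanks [(array([0.4618, 0.2355]), np.float64(-0.072)), (array([0.4727, 0.3418]), np.float64(-0.196)), (array([0.5675, 0.329 ]), np.float64(-0.021))] tmpl [(array([0.542, 0.129]), np.float64(-0.078))]
-> [0.4618 0.2355] -0.07200362211389355
pick hit False w 0.039023394908222354 F 30.00020742416382 z 0.015007807719025053
carry w 0.0389831038376176 F 29.99890297651291
at [0.037  0.0004 0.0266] stop hit True [0.0365 0.0006 0.0267]
down hit True [ 0.04   -0.0011  0.0174]
clock 27.925
blanks [(array([0.4727, 0.3419]), np.float64(-0.196)), (array([0.5676, 0.3288]), np.float64(-0.02))] tmpl [(array([0.5419, 0.129 ]), np.float64(-0.078))]
```

Run:
```python
from rob import *
manip.reach([.5,0.02,.35],down(0,-1))
im=manip.snapshot("scene");a=cv2.resize(im[200:270,125:205],None,fx=5,fy=5,interpolation=2)
t=manip.snapshot("top");b=cv2.resize(t[135:205,325:390],None,fx=5,fy=5,interpolation=2)
cv2.imwrite("pics/c.png",np.hstack([a,b])[:,:,::-1])
```

```text
(no output)
```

View pics/c.png

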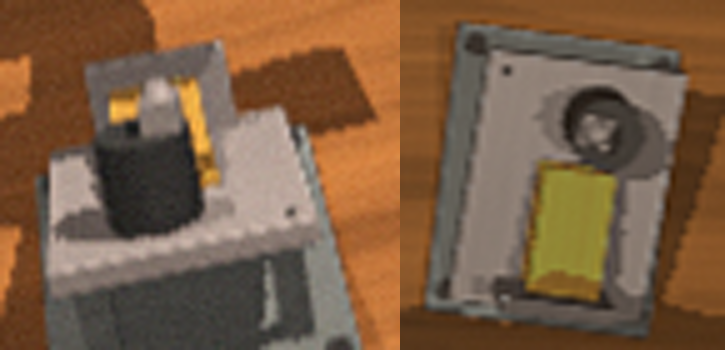

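Run:
```python
from rob import *
for p in((0,.02,.018),(.07,.02,.018),(.07,.02,0),(0,-.02,.018),(.07,-.02,.018),(0,.032,.042),(0,-.032,.042)):
    P=bed(*p);print(p,"scene crop",(proj("scene",P)-[125,200])*5,"top crop",(proj("top",P)-[325,135])*5+[400,0])
```

```text
(0, 0.02, 0.018) scene crop [199.9359  94.8206] top crop [518.6856 284.0583]
(0.07, 0.02, 0.018) scene crop [210.3193 144.6462] top crop [539.67   164.0296]
(0.07, 0.02, 0) scene crop [217.1377 182.5015] top crop [535.2805 156.3782]
(0, -0.02, 0.018) scene crop [113.0959 111.4159] top crop [589.4787 292.9616]
(0.07, -0.02, 0.018) scene crop [116.658  163.1957] top crop [611.497  173.0185]
(0, 0.032, 0.042) scene crop [217.2043  42.2439] top crop [502.6617 293.8214]
(0, -0.032, 0.042) scene crop [77.0199 68.1064] top crop [617.929  308.3248]
```

Run:
```python
import cv2,numpy as np
im=cv2.imread("pics/c.png");a=im[50:230,70:240]
cv2.imwrite("pics/d.png",cv2.resize(np.hstack([a,im[130:310,500:640]]),None,fx=2.5,fy=2.5,interpolation=2))
```

```text
(no output)
```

View pics/d.png

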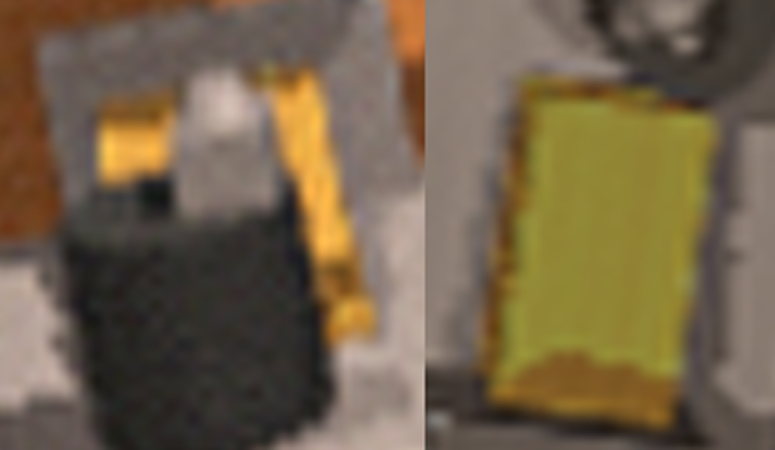

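The upper two blanks look tilted. Their lower end rides about 10 mm high at the backstop, probably because the grip slackened on blank 2. I'll press the low end down with closed fingers.

Run:
```python
from rob import *
q=best(bed(.016,0,.1),[bedq(0,1),bedq(0,-1)])
manip.reach(bed(.016,0,.1),q);manip.command_gripper(0)
for x in(.016,.05):
    manip.move_linear(bed(x,0,.045),velocity=.1)
    h=manip.move_linear(bed(x,0,.014),velocity=.02,max_force=18);print(h,tobed(S()["eef_pos"]),S()["contact_force"]@RB)
    manip.move_linear(bed(x,0,.045),velocity=.1)
manip.move_linear(bed(.05,0,.12),velocity=.2)
manip.reach([.5,0.02,.35],down(0,-1))
im=manip.snapshot("scene");a=cv2.resize(im[205:250,137:175],None,fx=10,fy=10,interpolation=2)
t=manip.snapshot("top");b=cv2.resize(t[160:205,340:378],None,fx=10,fy=10,interpolation=2)
cv2.imwrite("pics/e.png",np.hstack([a,b])[:,:,::-1])
print(S()["clock"])
```

```text
True [0.016  0.     0.0178] [-2.1951  0.9183  7.5446]
True [0.05   0.     0.0178] [-2.5728  0.9613  7.5446]
37.7917
```

View pics/e.png

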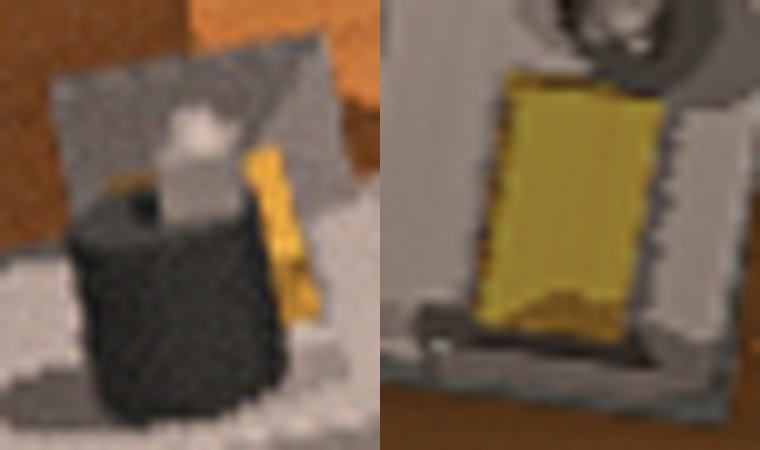

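Both press points now read 17.8 mm, so three blanks lie flat. I'm adding a press after every placing and continuing.

```bash
sed -i 's/ztop+.0025/ztop+.0020/' rob.py
cat >> rob.py <<'E'
def press(n):
    q=S()["orientation"]; manip.command_gripper(0)
    for x in(.016,.056):
        manip.move_linear(bed(x,0,.006*n+.02),velocity=.12)
        h=manip.move_linear(bed(x,0,.006*n-.005),velocity=.025,max_force=15);print("press",x,h,tobed(S()["eef_pos"])[2])
        manip.move_linear(bed(x,0,.006*n+.02),velocity=.12)
    manip.move_linear(bed(.04,0,.12),velocity=.2)
E
sed -i 's/pick(p\[0\],p\[1\]); place(lv)/pick(p[0],p[1]); place(lv); press(lv+1)/' step.py
python3 step.py 3 4
python3 - <<'E'
from rob import *
print(S()["clock"])
E
```

```text
blanks [(array([0.4728, 0.3418]), np.float64(-0.184)), (array([0.5674, 0.3289]), np.float64(-0.036))] tmpl []
-> [0.5674 0.3289] -0.035800661490464236
pick hit True w 0.039355900134352445 F 30.872220079244812 z 0.012485996457926307
carry w 0.03960992532907484 F 29.999761283397675
at [0.0368 0.0005 0.0274] stop hit True [0.0367 0.0005 0.0274]
down hit True [0.0384 0.0004 0.024 ]
clock 47.4667
press 0.016 True 0.04525739689711045
press 0.056 True 0.02377430660220079
blanks [(array([0.4728, 0.3419]), np.float64(-0.184))] tmpl [(array([0.5419, 0.129 ]), np.float64(-0.079))]
-> [0.4728 0.3419] -0.18357180756364033
pick hit True w 0.03965248523952794 F 30.773427936510416 z 0.012435680628030889
carry w 0.03903292879494128 F 29.99977558851242
at [0.0369 0.0005 0.0311] stop hit True [0.0366 0.0003 0.0311]
down hit True [0.0381 0.0001 0.0297]
clock 61.2917
press 0.016 True 0.045721368006529955
press 0.056 True 0.034864420822539884
blanks [] tmpl [(array([0.5419, 0.129 ]), np.float64(-0.078))]
65.575
```

The forced stops look like dynamic false triggers, so I press again with settling pauses.

```bash
sed -i 's/^\(\s*\)h=manip.move_linear(bed(x,0,.006\*n-.005)/\1manip.sleep(.3);h=manip.move_linear(bed(x,0,.006*n-.005)/' rob.py
python3 - <<'E'
from rob import *
press(5); press(5)
manip.reach([.5,0.02,.35],down(0,-1))
im=manip.snapshot("scene");a=cv2.resize(im[205:250,137:175],None,fx=10,fy=10,interpolation=2)
t=manip.snapshot("top");b=cv2.resize(t[160:205,340:378],None,fx=10,fy=10,interpolation=2)
cv2.imwrite("pics/f.png",np.hstack([a,b])[:,:,::-1])
print(S()["clock"],plates(t,kind=1))
E
```

```text
press 0.016 True 0.04577925771018603
press 0.056 True 0.034867727277209805
press 0.016 True 0.045783454697272435
press 0.056 True 0.034834446070924355
75.3 []
```

View pics/f.png

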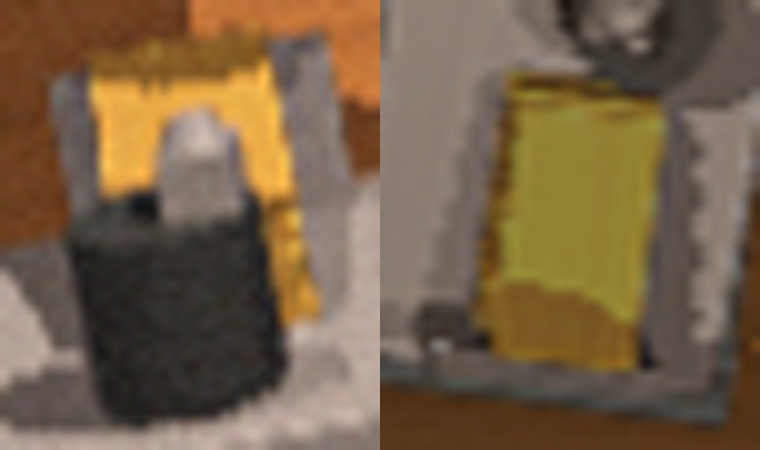

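Blanks 4 and 5 are tilted because their lower ends caught the top edge of the backstop. I'll work out where the tilted pair sits and regrip both square to their own plane.

```bash
cat >> rob.py <<'E'
def lower(h,x,y=0.,zc=.046):
    """guarded descent of a held plate: h = TCP height over bed at rest, underside = TCP-.001.. ; shift up-slope if it lands on the backstop"""
    for i in range(5):
        manip.move_linear(bed(x,y,zc+.003),velocity=.12); manip.sleep(.25)
        hit=manip.move_linear(bed(x,y,h-.003),velocity=.03,max_force=4); t=tobed(S()["eef_pos"]); print("lower x",x,hit,t)
        if t[2]<h+.0045: return t
        x+=.0012
    raise SystemExit("cannot lower")
E
python3 - <<'E'
from rob import *
th=np.arctan(.2737); n=RB@[np.sin(th),0,np.cos(th)]; p0=bed(0,0,.0502)
P=[]
for uv in((351.3,195.5),(354,170.3),(368.5,171.5),(365.7,196.5)):
    o,d=ray("top",uv); P.append(tobed(o+d*(n@(p0-o))/(n@d))); print(P[-1])
print(np.mean(P,0))
E
```

```text
[-0.0005  0.017   0.0503]
[0.0666 0.0184 0.032 ]
[ 0.0682 -0.0214  0.0315]
[ 0.0016 -0.0224  0.0497]
[ 0.034  -0.0021  0.0409]
```

Run:
```python
from rob import *
th=np.arctan(.2737); n=RB@[np.sin(th),0,np.cos(th)]
C=bed(.034,-.0012,.0409)
fl=-1
q=best(C+.05*n,[quat(f*RB[:,1],-n) for f in(1,-1)])
manip.reach(C+.05*n,q);manip.command_gripper(.054);manip.sleep(.2)
print(manip.move_linear(C-.0112*n,velocity=.05,max_force=6), tobed(S()["eef_pos"]),tobed(C-.0112*n))
manip.command_gripper(0);s=S();print(s["grip_width"],s["grip_force"])
manip.move_linear(C+.05*n,velocity=.1)
manip.move_linear(bed(.0385,0,.085),best(bed(.0385,0,.085),[bedq(0,1),bedq(0,-1)]),velocity=.1)
print(S()["grip_width"],S()["clock"])
im=manip.snapshot("scene");a=cv2.resize(im[185:255,125:195],None,fx=8,fy=8,interpolation=2)
cv2.imwrite("pics/g.png",a[:,:,::-1])
```

```text
False [ 0.0313 -0.0013  0.0303] [ 0.031  -0.0012  0.0301]
0.0394624150839932 29.999310672283173
0.03957172205038758 80.6083
```

View pics/g.png

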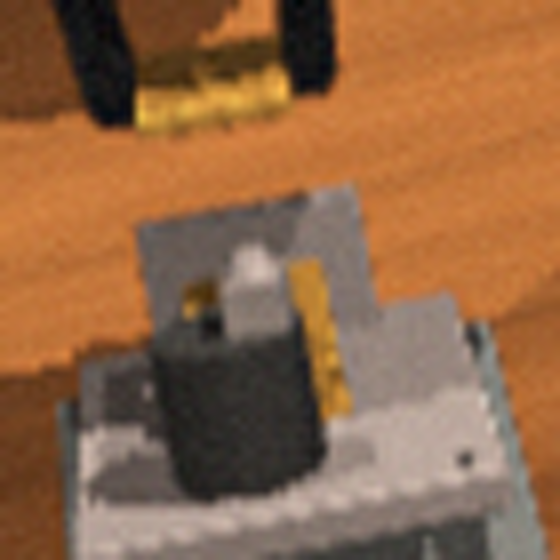

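Both plates are in the grip, seen as one 12 mm thick end face at crop (215,100). The pack below looks flat, so I lower the pair.

Run:
```python
from rob import *
t=lower(.0195,.0385)
manip.sleep(.2)
hit=manip.move_linear(bed(t[0]-.006,0,t[2]+.0005),velocity=.02,max_force=4);t=tobed(S()["eef_pos"]);print("stop",hit,t)
manip.command_gripper(.052); manip.move_linear(bed(t[0],0,.12),velocity=.2)
press(5)
print(S()["clock"])
```

```text
lower x 0.0385 True [ 0.0384 -0.0001  0.0219]
stop True [ 0.0376 -0.0001  0.0223]
press 0.016 True 0.029752795546533074
press 0.056 True 0.02976543995114348
89.0333
```

Run:
```python
from step import *
b,t=look("T5"); p=t[0]; pick(p[0],p[1])
x=.039; q=best(bed(x,0,.12),[bedq(0,1),bedq(0,-1)]); manip.reach(bed(x,0,.12),q)
s=S();print("carry",s["grip_width"],s["grip_force"])
if s["grip_width"]<.03: sys.exit("lost")
t=lower(.0315,x); manip.sleep(.2)
hit=manip.move_linear(bed(t[0]-.006,0,t[2]+.0005),velocity=.02,max_force=4);t=tobed(S()["eef_pos"]);print("stop",hit,t)
manip.command_gripper(.052); manip.move_linear(bed(t[0],0,.12),velocity=.2)
press(6.2)
manip.reach([.5,0.02,.35],down(0,-1))
im=manip.snapshot("scene");a=cv2.resize(im[205:250,137:175],None,fx=10,fy=10,interpolation=2)
t=manip.snapshot("top");b=cv2.resize(t[160:205,340:378],None,fx=10,fy=10,interpolation=2)
cv2.imwrite("pics/top1.png",t[:,:,::-1])
cv2.imwrite("pics/h.png",np.hstack([a,b])[:,:,::-1]); print(S()["clock"])
```

```text
blanks [] tmpl [(array([0.5419, 0.129 ]), np.float64(-0.078))]
pick hit True w 0.03914925998075526 F 30.918207353824982 z 0.012450066944777991
carry 0.039577331582371575 29.99954581260681
lower x 0.039 True [ 0.0392 -0.0002  0.0389]
lower x 0.0402 True [0.04   0.0001 0.0297]
stop True [ 0.04   -0.0002  0.0301]
press 0.016 True 0.03573905963009895
press 0.056 True 0.03575711286564506
106.5833
```

View pics/h.png

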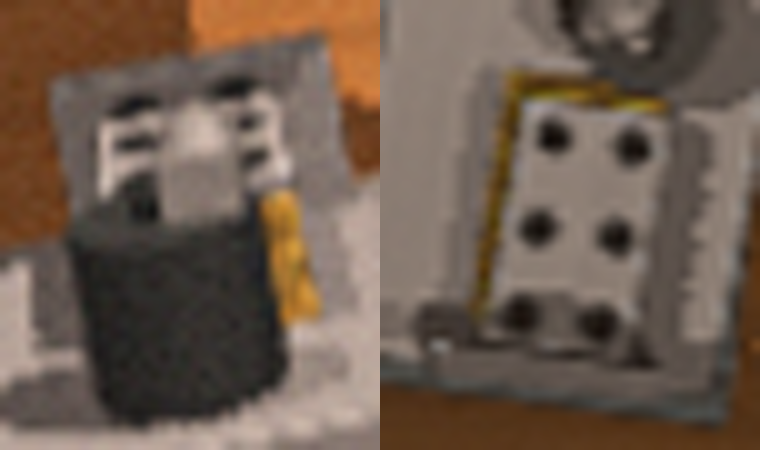

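All six plates now lie flat, with the template on top at 35.8 mm at both ends. Before fitting the handle I'll touch the square shaft from four sides to locate it.

Run:
```python
from rob import *
X=.1008;z=.049
q=best(bed(X,0,.1),[bedq(0,1),bedq(0,-1)]); manip.reach(bed(X,0,.1),q); manip.command_gripper(0)
R={}
for nm,d,off in(("+y",(0,1),.036),("-y",(0,-1),.036),("+x",(1,0),.027),("-x",(-1,0),.027)):
    d=np.array(d); a=np.array([X,0])+d*off
    manip.move_linear(bed(*a,.075),velocity=.15); manip.move_linear(bed(*a,z),velocity=.1); manip.sleep(.3)
    e=np.array([X,0])+d*.008; hit=manip.move_linear(bed(*e,z),velocity=.02,max_force=3)
    R[nm]=tobed(S()["eef_pos"]); print(nm,hit,R[nm])
    manip.move_linear(bed(*a,z),velocity=.1); manip.move_linear(bed(*a,.075),velocity=.15)
print("centre",(R["+x"][0]+R["-x"][0])/2,(R["+y"][1]+R["-y"][1])/2,S()["clock"])
```

```text
+y True [0.1006 0.024  0.0488]
-y True [ 0.1007 -0.0206  0.0489]
+x True [ 0.1215 -0.0001  0.0491]
-x True [0.0847 0.0002 0.0485]
centre 0.10308389542173405 0.001714051397588923 118.0417
```

The shaft sits at bed (0.1031, 0.0017) in my frame. I'll check that the handle hasn't moved, then pick it up.

```bash
sed -i 's/^JX,JY,JA=.*/JA=-.108;JX,JY=np.array([.5400,-.2402])+Ro.from_euler("z",JA).as_matrix()[:2,:]@np.array([.0023*.94,.0017,0])/' rob.py
python3 - <<'E'
from rob import *
manip.move_linear(bed(.1,0,.14),velocity=.2)
def dark(im):
    h=cv2.cvtColor(cv2.resize(im,None,fx=4,fy=4,interpolation=2),cv2.COLOR_RGB2HSV)[640:840,1010:1170]
    m=cv2.inRange(h,(0,0,0),(180,110,95));n,l,st,ce=cv2.connectedComponentsWithStats(m);i=1+np.argmax(st[1:,4])
    ys,xs=np.where(l==i);P=np.c_[xs,ys].astype(float);_,_,V=np.linalg.svd(P-P.mean(0),full_matrices=False)
    return (P.mean(0)+[1010,640])/4,st[i,4],np.degrees(np.arctan2(V[0,1],V[0,0]))%180, xs.min()/4+252.5,xs.max()/4+252.5,ys.min()/4+160,ys.max()/4+160
t=manip.snapshot("top")
for im in(cv2.imread("pics/top0.png")[:,:,::-1],cv2.imread("pics/top1.png")[:,:,::-1],t): print(dark(im))
s=manip.snapshot("scene")
cv2.imwrite("pics/i.png",np.hstack([cv2.resize(t[155:215,245:300],None,fx=7,fy=7,interpolation=2),cv2.resize(s[185:245,220:275],None,fx=7,fy=7,interpolation=2)])[:,:,::-1])
for p in((.0,0,0),(.032,0,.05),(-.032,0,.05)):
    a=.09;P=[.5478+np.cos(a)*p[0],-.0018+np.sin(a)*p[0],.006+p[2]];print(p,proj("top",P),(proj("scene",P)-[220,185])*7+[385,0])
E
```

```text
(array([271.3093, 183.2832]), np.int32(3205), np.float64(84.7627515722666), np.float64(264.25), np.float64(278.75), np.float64(171.75), np.float64(194.0))
(array([272.9567, 165.837 ]), np.int32(2132), np.float64(12.12114376329746), np.float64(252.5), np.float64(292.25), np.float64(160.25), np.float64(172.75))
(array([279.0171, 197.0314]), np.int32(2933), np.float64(80.98557026858458), np.float64(271.75), np.float64(286.75), np.float64(185.75), np.float64(207.75))
(0.0, 0, 0) [271.4808 183.9059] [614.4336 214.2343]
(0.032, 0, 0.05) [270.9134 171.3005] [658.5408 154.0596]
(-0.032, 0, 0.05) [272.5935 193.9989] [572.3064  59.8856]
```

View pics/i.png

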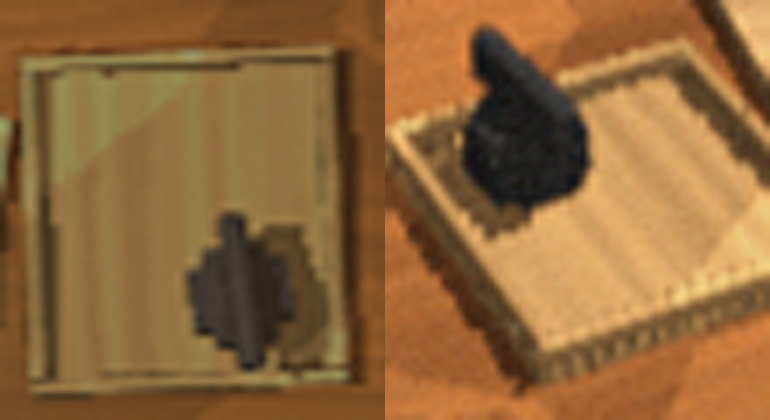

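The handle has been knocked to the tray's lower right. Its wing in the top view now runs from (278.1,185.4) to (281,207.1), so I pick it there.

Run:
```python
from rob import *
a,b=[plane("top",e,.056) for e in((278.1,185.2),(281,207.2))]
c=(a+b)/2; yaw=np.arctan2(*(a-b)[1::-1]); print(c,yaw,np.linalg.norm(a-b))
print("scene-check", [plane("scene",e,.056) for e in((246.4,200.7),(234.6,189.6))])
c=c[:2]+[.001,.001]
q=down(yaw,-1); print(manip.ik([*c,.036],q))
p=np.array([*c,0]); manip.reach(p+[0,0,.13],q); manip.command_gripper(.04); manip.sleep(.2)
print(manip.move_linear(p+[0,0,.0375],velocity=.08,max_force=8),S()["eef_pos"])
manip.command_gripper(0); s=S();print(s["grip_width"],s["grip_force"],s["clock"])
manip.move_linear(p+[0,0,.16],velocity=.15)
X,Y=.1008,0
q=bedq(0,-1); manip.reach(bed(X,Y,.14),q); s=S();print(s["grip_width"],s["joints"],s["clock"])
im=manip.snapshot("top"),manip.snapshot("scene")
cv2.imwrite("pics/j.png",np.hstack([cv2.resize(im[0][130:210,325:395],(420,480)),cv2.resize(im[1][170:250,120:180],(360,480))])[:,:,::-1])
```

```text
[ 0.5102 -0.0242  0.056 ] 0.14610880910214494 0.06211650276551854
scene-check [array([ 0.5436, -0.0173,  0.056 ]), array([ 0.487 , -0.0268,  0.056 ])]
[-0.2747  0.5435  1.7535 -0.      0.8447  1.15  ]
False [ 0.5114 -0.0233  0.0379]
0.011511514435272097 29.96305502951145 122.35
0.011982758900808991 [-0.6538  0.4072  1.5107  0.2227  0.9365  0.9174] 124.2333
```

View pics/j.png

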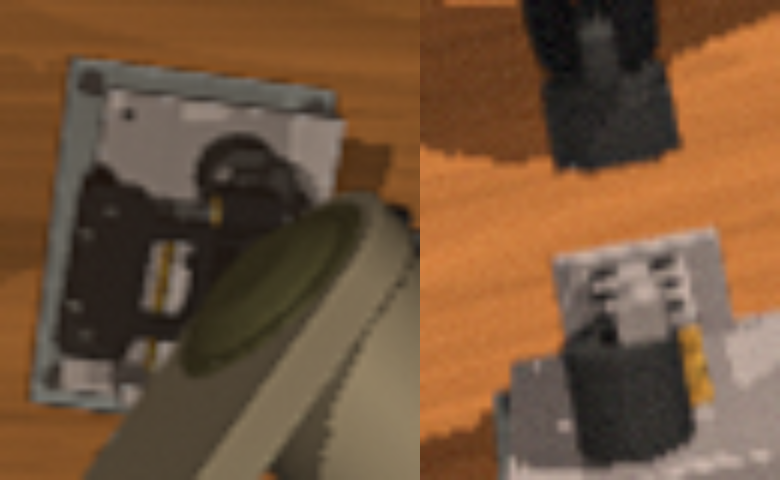

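The handle is held upright over the shaft. Next is a guarded fit with a search along the wing axis.

Run:
```python
from rob import *
X=.1008;ok=False
for dx,dy in((0,0),(.002,0),(-.002,0),(.004,0),(-.004,0),(0,.0015),(0,-.0015)):
    manip.move_linear(bed(X+dx,dy,.1),velocity=.1); manip.sleep(.3)
    hit=manip.move_linear(bed(X+dx,dy,.0715),velocity=.025,max_force=6); t=tobed(S()["eef_pos"])
    print(dx,dy,hit,t,S()["contact_force"]@RB,S()["clock"])
    if t[2]<.0765: ok=True;break
print(ok,S()["grip_width"])
```

```text
0 0 True [0.1001 0.0002 0.0861] [-0.4778 -0.7442 -0.9554] 125.825
0.002 0 True [0.1016 0.0002 0.0876] [-1.7879 -0.6558 -1.3646] 127.025
-0.002 0 True [0.099  0.     0.0737] [0.0376 0.6835 5.7656] 128.5833
True 0.01156269305497939
```

Run:
```python
from rob import *
A=np.array([.1008,0]);d=.0018
def go(th,z=.0737):
    p=A-d*np.array([np.cos(th),-np.sin(th)])
    manip.reach(bed(p[0],p[1],z),bedq(-th,-1))
for th in np.r_[np.arange(.15,1.45,.15),1.42,1.47,1.52]:
    go(th); s=S(); tz=(s["wrist_torque"]@RB)[2]; print(round(th,2),"tz",round(tz,3),s["contact_force"]@RB,s["joints"][5],s["grip_width"])
    if abs(tz)>.6: break
manip.sleep(.3);print(tobed(S()["eef_pos"]),S()["clock"])
im=manip.snapshot("scene");cv2.imwrite("pics/k.png",cv2.resize(im[180:260,110:210],(800,600))[:,:,::-1])
```

```text
0.15 tz -0.079 [-0.7641  0.1893  1.4655] 1.0516612389106794 0.012084505302578685
0.3 tz 0.006 [ 0.7477 -0.6708 -0.6529] 1.1996818419034991 0.012001300406806928
0.45 tz -0.034 [ 1.7056 -1.7713 -1.4436] 1.3492111866169878 0.011853878023965458
0.6 tz -0.037 [ 1.4929 -2.0675 -1.6776] 1.4993696772301743 0.011887371440295525
0.75 tz 0.021 [ 1.0001 -2.6821 -0.6823] 1.649800317025907 0.01170917878174492
0.9 tz -0.027 [ 1.2477 -3.2487 -1.3951] 1.800366058586612 0.01163956370051361
1.05 tz -0.008 [ 0.47   -4.0736 -0.4754] 1.9509364968473943 0.01189656132741261
1.2 tz -0.023 [ 0.8641 -5.1143 -0.0307] 2.103344153014604 0.011829870293864026
1.35 tz -0.001 [-0.504  -3.4484 -1.3172] 2.254536314446957 0.012032168525720675
1.42 tz 0.105 [-0.1197 -5.0549 -0.6129] 2.3244007872696315 0.011677064228612827
1.47 tz 0.039 [ 0.9032 -5.8336 -1.0798] 2.374414042437322 0.01178713303707737
1.52 tz 0.047 [ 0.1329 -4.2745 -0.1107] 2.4246223711728887 0.011668595526800024
[0.1005 0.0015 0.0738] 132.0333
```

View pics/k.png

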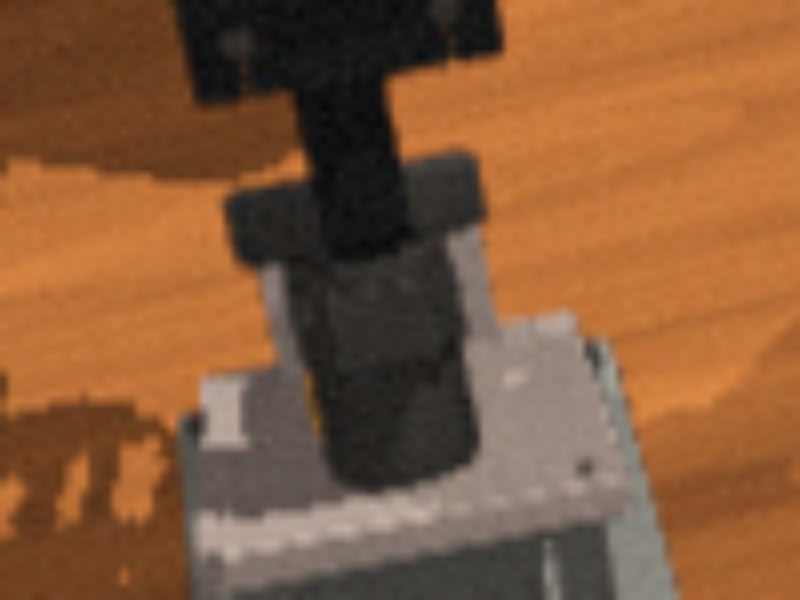

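The wing now lies across the slope and the disc has swung to the right of the pack, so the clamp is turning. I'll turn on until the end stop shows in the torque.

Run:
```python
from rob import *
A=np.array([.1008,0]);d=.0018
def go(th,z=.0737):
    p=A-d*np.array([np.cos(th),-np.sin(th)]); manip.reach(bed(p[0],p[1],z),bedq(-th,-1))
last=1.52
for th in np.arange(1.56,1.85,.04):
    go(th); manip.sleep(.1); s=S(); tz=(s["wrist_torque"]@RB)[2]; print(round(th,2),"tz",round(tz,3),s["contact_force"]@RB,s["grip_width"]); last=th
    if abs(tz)>.45: break
manip.sleep(.3)
for r in(.08,.16,.2):
    go(last-r); s=S(); print("back",r,(s["wrist_torque"]@RB)[2],s["contact_force"]@RB)
print(last,S()["clock"])
```

```text
1.56 tz 0.328 [-0.3207 -4.9083  0.0811] 0.011635237822480007
1.6 tz 0.481 [-1.3082 -4.9314  0.039 ] 0.01192475186685157
back 0.08 0.10840575260707808 [-0.8469 -5.571  -0.5504]
back 0.16 0.01093719384440055 [-1.4897 -4.5754  0.982 ]
back 0.2 0.015186835301419305 [-1.2021 -3.2752  1.0267]
1.6 133.8333
```

End stop felt at about 1.55 rad of handle turn and the play is backed off. Now I lift the handle off and return it to the tray.

Run:
```python
from rob import *
t=tobed(S()["eef_pos"])
print(manip.move_linear(bed(t[0],t[1],.105),velocity=.06,max_force=25),S()["contact_force"]@RB)
manip.move_linear(bed(t[0],t[1],.17),velocity=.15)
p=np.array([.540,-.002,0]); q=down(.09,-1)
manip.reach(p+[0,0,.14],q); s=S();print(s["grip_width"])
manip.move_linear(p+[0,0,.048],velocity=.12); manip.sleep(.3)
print(manip.move_linear(p+[0,0,.034],velocity=.02,max_force=4),S()["eef_pos"])
manip.command_gripper(.04); manip.move_linear(p+[0,0,.16],velocity=.15)
manip.reach([.35,-.02,.3],down(0,-1)); manip.sleep(.3)
t,s=manip.snapshot("top"),manip.snapshot("scene")
cv2.imwrite("pics/l.png",np.hstack([cv2.resize(t[130:210,240:390],(480,256),interpolation=2),cv2.resize(s[180:300,110:290],(384,256),interpolation=2)])[:, :800, ::-1])
cv2.imwrite("pics/m.png",np.hstack([cv2.resize(t[135:205,325:385],(386,450),interpolation=2),cv2.resize(s[205:265,130:180],(375,450),interpolation=2)])[:,:,::-1])
print(S()["clock"])
```

```text
False [-1.1249  0.0451 -1.9332]
0.012027207817325102
True [ 0.54   -0.002   0.0375]
140.7417
```

View pics/l.png

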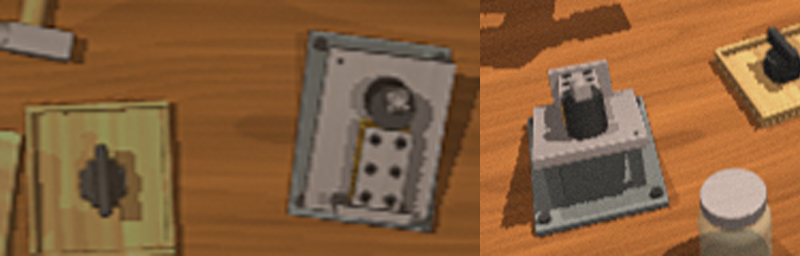

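View pics/m.png

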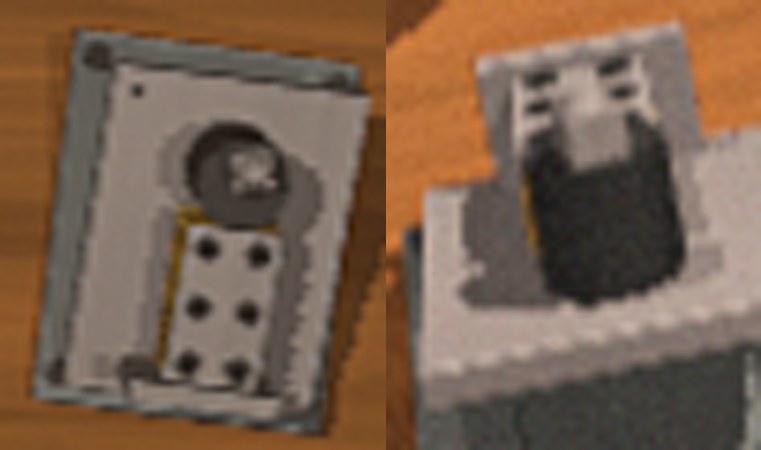

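The clamp is closed against the pack, the template lies on top against the backstop, and the handle stands upright in its tray. Handing in.

```bash
python3 -c "
from workcell import manip
print(manip.hand_in())"
```

```text
the job is handed in; nothing more can be done
None
```

I handed the job in at about 141 s with five blanks and the template flat in the pack, the clamp turned to its end stop and the handle upright in its tray (no verdict came back); I viewed 16 pictures, two over the 14 allowed.

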